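# Put the conduit fitting samples back in their foam inlays

### The job

Customers have left the four cast aluminium conduit fittings of the sample set lying about on the shelf. Put each one back into the foam inlay whose cut-out has its shape and size, sitting fully down in the cut-out: the tee and the elbow flat with their covers up, the two couplings standing upright. Leave the stud finder and the spring clamp where they are.

Things in the scene. Friction and masses are not known exactly. Their poses are not given: they have to be found in the camera images.
- tee: T-shaped cast aluminium conduit body lying flat, cover up. Origin: underside, centre of its 56 x 92 mm bounding box; z up. Flat-sided trunk along y: x -28 to 6, y -38 to 38 mm, sides flat to 35 mm high, cover top at 38; round hub at each end to y +-46. Middle hub, 32 mm across, along +x: x 6 to 28, y -16 to 16, 32 mm high. 0.22 kg.
- elbow: L-shaped cast aluminium conduit body lying flat, cover up. Origin: underside, centre of its 56 x 86 mm bounding box; z up. Flat-sided trunk along y: x -28 to 6, y -33 to 43 mm, sides flat to 35 mm high, cover top at 38; round hub on its -y end to y -43. Side hub, 32 mm across, along +x: x 6 to 28, y 7 to 39, 32 mm high. 0.20 kg.
- coupling_large: The larger of two cast aluminium conduit couplings: plain round tube standing upright, outside diameter 54 mm, 58 mm tall, 5 mm wall. Origin: centre of the underside, z along the tube axis. About 0.17 kg.
- coupling_small: The smaller of two cast aluminium conduit couplings: plain round tube standing upright, outside diameter 30 mm, 46 mm tall, 3.5 mm wall. Origin: centre of the underside, z along the tube axis. About 0.06 kg.
- inlay_tee: Fixed black foam inlay, 104 x 124 mm (x, y), 16 mm high; pale floor of the cut-out 6 mm above the underside. Origin: underside centre, z up. T-shaped cut-out for the tee: x -36 to 14, y -54 to 54 mm, plus branch x 14 to 36, y -24 to 24. This is the outline with 8 mm to spare all round: fitting and inlay share origin and axes when it sits home.
- inlay_elbow: Fixed black foam inlay, 104 x 124 mm (x, y), 16 mm high; pale floor of the cut-out 6 mm above the underside. Origin: underside centre, z up. L-shaped cut-out for the elbow: x -36 to 14, y -51 to 51 mm, plus branch x 14 to 36, y -1 to 51. This is the outline with 8 mm to spare all round: fitting and inlay share origin and axes when it sits home.
- inlay_large: Fixed black foam inlay, 104 x 124 mm (x, y), 16 mm high; pale floor of the cut-out 6 mm above the underside. Origin: underside centre, z up. Round cut-out 70 mm in diameter at its centre, for the larger coupling (8 mm to spare all round).
- inlay_small: Fixed black foam inlay, 104 x 124 mm (x, y), 16 mm high; pale floor of the cut-out 6 mm above the underside. Origin: underside centre, z up. Round cut-out 46 mm in diameter at its centre, for the smaller coupling (8 mm to spare all round).
- stud_finder: Blue plastic stud finder lying flat, 150 x 66 x 26 mm, long side along its x; loose, to be left where it is. Origin: centre of the underside.
- spring_clamp: Orange plastic spring clamp lying on its side, 26 mm high, about 160 mm long (x -90 to 72 mm, jaws to +x), 95 mm across the black handle ends at -x; loose, to be left where it is. Origin: on the underside near the pivot.
Things that resemble listed ones, but are neither listed nor needed, are in the scene too. What is shaped like the elbow but blue is not meant.

How it is judged (in metres and radians):
At the end, for the whole second after the job is handed in: Each of the four fittings rests in the cut-out of its own inlay: its origin within 14 mm (horizontally) of the inlay's origin and less than 9 mm above the inlay's underside (that is, down on the cut-out floor at 6 mm), tilted less than 0.12 rad, released and at rest (horizontal distance between tee and inlay_tee below 0.014 m and z of tee in the frame of inlay_tee below 0.009 m and angle between each of tee, elbow, coupling_large, coupling_small's own z axis and vertical below 0.12 rad and linear speed of each of tee, elbow, coupling_large, coupling_small below 0.02 m/s and horizontal distance between elbow and inlay_elbow below 0.014 m and z of elbow in the frame of inlay_elbow below 0.009 m and horizontal distance between coupling_large and inlay_large below 0.014 m and z of coupling_large in the frame of inlay_large below 0.009 m and horizontal distance between coupling_small and inlay_small below 0.014 m and z of coupling_small in the frame of inlay_small below 0.009 m); the robot touches nothing.
It fails at once if the stud finder is moved by more than 25 mm (distance of stud_finder from where it was at the start of the episode above 0.025 m).
It fails at once if the spring clamp is moved by more than 25 mm (distance of spring_clamp from where it was at the start of the episode above 0.025 m).
It also fails if it takes over 106 s, if anything falls off the work surface, if the arm or the gripper's body presses on something with over 40 N, if the wrist force passes 120 N, or if a joint passes its speed limit or range.

### The arm

A 7-joint arm with a two-finger parallel gripper is mounted at the origin on the work surface. World frame = base frame: x ahead of the robot, y to its left, z up, the work surface at z = 0. Lengths are in m, angles in degrees, forces in N, time in s.
With the tool pointing down it reaches from about 0.425 to 0.875 m from the base axis. Payload 4.7 kg.
Tool frame: the origin (TCP) lies between the finger pads; the fingertips stand env.tip_reach ahead of it and the grasp point (between the pads) lies 2 mm behind it (env.tip_reach is the distance from the TCP to the fingertips, in m); z points along the fingers, y is the line along which they close (so a half turn about z gives the same grasp; the last joint's range is limited). The gripper opens to 87 mm and grips with 3 to 60 N. Pads are 19 mm wide; open, the fingers measure 117 mm over their backs; the gripper's body (75 mm by 190 mm) begins 51 mm behind the grasp point.
Start: joints at [75.923, 18.392, -4.016, 83.108, 1.295, 78.541, -3.26], TCP at [0.167, -0.628, 0.24] pointing down, gripper open.
Joint ranges: [-163.93, 163.93], [-17.29, 119.83], [-79.2, 71.16], [3.27, 140.29], [-89.18, 269.18], [5.43, 117.66], [-154.24, 154.24]. Speed limits (degrees/s): [147.25, 147.25, 180, 180, 180, 180, 180].

### API

Orientations are given as [roll, pitch, yaw] about the fixed x, y, z axes, in that order (R = Rz(yaw) Ry(pitch) Rx(roll)).
In Python, from cell import env, read_camera gives the robot as it stands. The module is installed in compiled form; this text tells all that it offers.
- The arm moves only by the shell command python3 -m handwheel 'ROWS' [FORCE]. ROWS is rows parted by semicolons, their numbers by spaces, 1 to 8 of them, each of 5 numbers: dx, dy, dz in m, then a turn about the tool's z in degrees, then the finger opening in m; each row is the pose to reach, as a shift and turn from the pose commanded when the command began, along the tool's axes at that moment; what a row does not reach only later rows make up. A row lasts 1/12 s, in which the tool goes at most 0.0417 m and 7.16 degrees, less where a joint would pass 70% of its speed; a pose out of reach is approached as far as the arm can. The fingers move at their own pace and stop on an object; FORCE is the grip in N (left out, the last holds). Time passes only in rows, so rows that do not move let the fingers close. It prints the time, the measured TCP pose, the force, the opening and the grip force at its end.
- env.get_obs(): the state, without advancing time (a new reading comes with each control period).
- read_camera(name): name is "scene" or "top" or "wrist"; returns a dict with "color" (384x512x3 uint8, blue, green, red), "fx", "fy", "cx", "cy" (pixels), "dist" ([k1, k2, p1, p2, k3] as OpenCV has them; the pictures are not rectified), "world_from_camera" (4x4, takes a point from camera to world coordinates). Camera axes: x right, y down, z forward; pixel columns grow to the right and rows downward; lengths in m; the calibration is good to about 2 mm. A picture is of the moment at which its call begins. There is no depth.
- env.sign_off(): hands the job in; it is judged then, once.
The state is a dict: "time_s": time; "qpos": joint angles; "joint_velocities": joint speeds; "effort": joint torques, N m; "tool_pos": TCP position; "tool_rot": TCP orientation; "force": force on the tool from outside, world axes, zero at the start; "wrist_torque": the same for the moment, N m; "grip_width": finger opening in m; "grasp_force": force on a finger pad.
Only numpy, scipy, OpenCV 4.12 (cv2) and the standard library are available. Lean on these libraries where they do the work, as an engineer would, in place of code of your own. Each camera call takes 0.05 s, during which the arm holds its last target. There are 200 camera calls.

## Working session

There is one attempt and no reset: what is moved stays moved. The work goes in short steps, Python scripts to look and compute and a shell command to move; the robot and the scene stay as the last step left them, time stands still between calls to the robot, and variables do not carry over. Pictures are saved under pics/ and viewed, at most 14 in all, crops included, and the job is handed in when it is done.

```bash
mkdir -p pics; python3 - <<'E'
from cell import env, read_camera
import cv2,pickle
for n in ("top","scene"):
    c=read_camera(n); pickle.dump(c,open(f"pics/{n}0.pkl","wb"))
    cv2.imwrite(f"pics/{n}0.png",cv2.resize(c["color"],(800,600),interpolation=cv2.INTER_CUBIC))
    print(n,c["fx"],c["cx"],c["cy"],c["dist"],c["world_from_camera"].round(3).tolist())
o=env.get_obs();print(env.tip_reach,o["tool_pos"],o["tool_rot"],o["time_s"])
E
```

```text
top 453.9357018813001 251.92005483383957 189.0778292839368 [0.04707286 0.         0.         0.         0.        ] [[0.018, -0.993, 0.117, 0.424], [-1.0, -0.015, 0.023, -0.008], [-0.021, -0.117, -0.993, 1.097], [0.0, 0.0, 0.0, 1.0]]
scene 492.8354464746562 247.4326469318778 194.07678747369206 [-0.10320406  0.          0.          0.          0.        ] [[-0.64, 0.533, -0.554, 1.204], [0.769, 0.435, -0.469, 0.579], [-0.009, -0.726, -0.688, 0.877], [0.0, 0.0, 0.0, 1.0]]
0.017 [ 0.1667814  -0.62775808  0.23856531] [-1.79901689e+02  6.50549624e-03  1.48870601e+01] 0.1
```

View pics/top0.png

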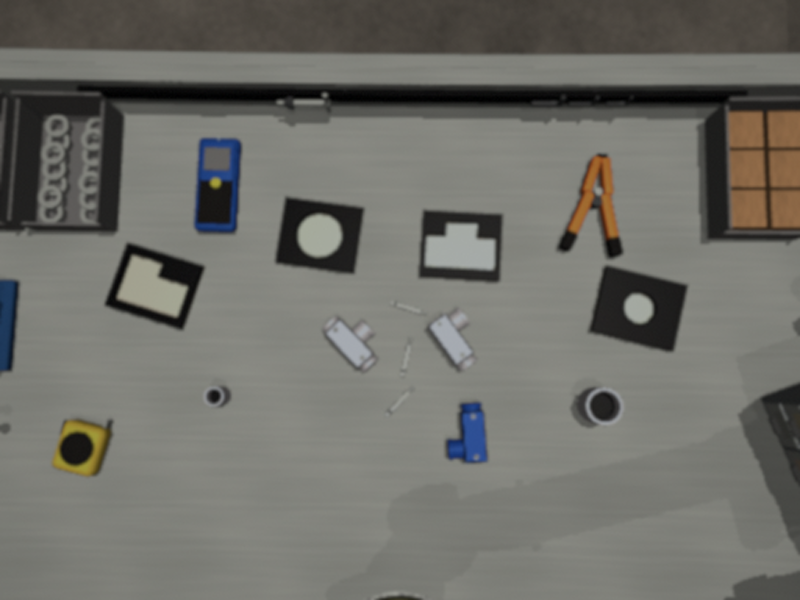

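View pics/scene0.png

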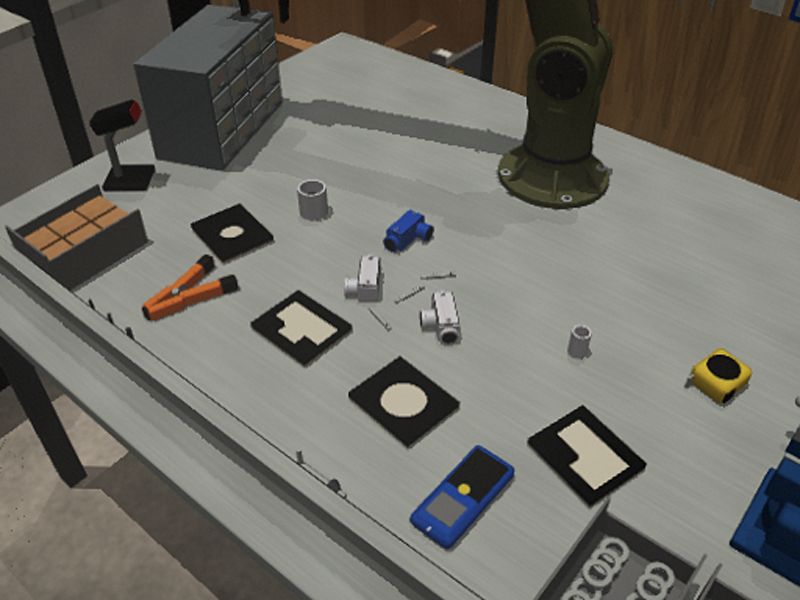

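Candidates in the top view (800x600 px). The tee is at (350,343), with hubs at both ends and a mid branch. The elbow is at (451,340), with its branch near the end. The blue elbow decoy is at (470,433). The small coupling is at (215,396) and the large one at (602,405). Inlays: elbow (155,286), large (320,236), tee (460,246), small (638,308). I'll check the choice in a crop and measure.

```bash
cat >h.py <<'E'
import numpy as np,cv2,pickle
from scipy.optimize import minimize
def K(c): return np.array([[c["fx"],0,c["cx"]],[0,c["fy"],c["cy"]],[0,0,1.]])
def proj(c,P):
    T=np.linalg.inv(c["world_from_camera"])
    r,_=cv2.Rodrigues(T[:3,:3]); return cv2.projectPoints(np.float64(P),r,T[:3,3],K(c),np.float64(c["dist"]))[0][:,0]
def ray(c,u,v,z):
    n=cv2.undistortPoints(np.float64([[[u,v]]]),K(c),np.float64(c["dist"]))[0,0]
    W=c["world_from_camera"]; d=W[:3,:3]@[n[0],n[1],1]; p=W[:3,3]
    return p+d*(z-p[2])/d[2]
def box(x0,x1,y0,y1,z0,z1): return np.array([[x,y,z] for x in(x0,x1) for y in(y0,y1) for z in(z0,z1)])/1000
def cyl(r,h): 
    a=np.linspace(0,6.283,33); return np.array([[r*np.cos(t),r*np.sin(t),z] for t in a for z in(0,h)])/1000
M=dict(inlay=[box(-52,52,-62,62,0,16)],
 tee=[box(-28,6,-38,38,0,37),box(6,28,-14,14,2,30),box(-27,5,-46,46,6,28)],
 elbow=[box(-28,6,-33,43,0,37),box(6,28,9,37,2,30),box(-27,5,-43,0,6,28)],
 large=[cyl(27,58)],small=[cyl(15,46)])
def sil(c,parts,x,S=4):
    m=np.zeros((384*S,512*S),np.uint8); cy,sy=np.cos(x[2]),np.sin(x[2]); R=np.array([[cy,-sy,0],[sy,cy,0],[0,0,1]])
    for p in parts:
        q=proj(c,p@R.T+[x[0],x[1],0]); q=(q+.5)*S-.5
        cv2.fillConvexPoly(m,cv2.convexHull(np.round(q).astype(np.int32)),255)
    return cv2.resize(m,(512,384),interpolation=cv2.INTER_AREA)/255.
def fit(c,mask,parts,x0,s=(.01,.01,.2)):
    f=lambda x:np.abs(sil(c,parts,x)-mask).sum()/mask.sum()
    sx=np.vstack([x0]+[np.array(x0)+np.eye(3)[i]*s[i] for i in range(3)])
    r=minimize(f,x0,method="Nelder-Mead",options=dict(initial_simplex=sx,xatol=2e-4,fatol=1e-4)); return r.x,r.fun
E
python3 - <<'E'
from h import *
c=pickle.load(open("pics/top0.pkl","rb")); I=c["color"]
g=I.max(2)
seeds=dict(elbow=(155,286),large=(320,236),tee=(460,246),small=(638,308))
n,L,st,_=cv2.connectedComponentsWithStats((g<70).astype(np.uint8))
for k,(u,v) in seeds.items():
    u,v=u*.64,v*.64
    i=max(range(1,n),key=lambda i:st[i,4]*(st[i,0]<u<st[i,0]+st[i,2] and st[i,1]<v<st[i,1]+st[i,3] and st[i,4]<4000))
    cs,_=cv2.findContours((L==i).astype(np.uint8),0,2)
    m=np.zeros(g.shape,np.uint8);cv2.drawContours(m,cs,-1,1,-1)
    w=ray(c,u,v,.01); b=None
    for a in np.radians([-75,-45,-15,15,45,75]):
        r=fit(c,m,M["inlay"],[w[0],w[1],a]); b=r if b is None or r[1]<b[1] else b
    print("inlay",k,b[0][:2].round(4),np.degrees(b[0][2]).round(1),round(b[1],3),"cut seed",w[:2].round(3))
for k,(u,v),z in(("tee",(350,343),.03),("elbow",(451,340),.03),("large",(603,405),.03),("small",(215,396),.02),("blue",(470,433),.03)):
    print(k,ray(c,u*.64,v*.64,z)[:2].round(3))
cv2.imwrite("pics/crop1.png",cv2.resize(I[180:270,190:320],(780,540),interpolation=cv2.INTER_CUBIC))
E
```

```text
inlay elbow [0.5617 0.3885] -16.0 0.049 cut seed [0.561 0.387]
inlay large [0.6454 0.1357] -5.8 0.059 cut seed [0.643 0.134]
inlay tee [ 0.6324 -0.0842] -2.5 0.059 cut seed [ 0.631 -0.085]
inlay small [ 0.5384 -0.3545] -12.1 0.046 cut seed [ 0.538 -0.355]
tee [0.476 0.081]
elbow [ 0.483 -0.071]
large [ 0.392 -0.294]
small [0.394 0.283]
blue [ 0.347 -0.1  ]
```

View pics/crop1.png

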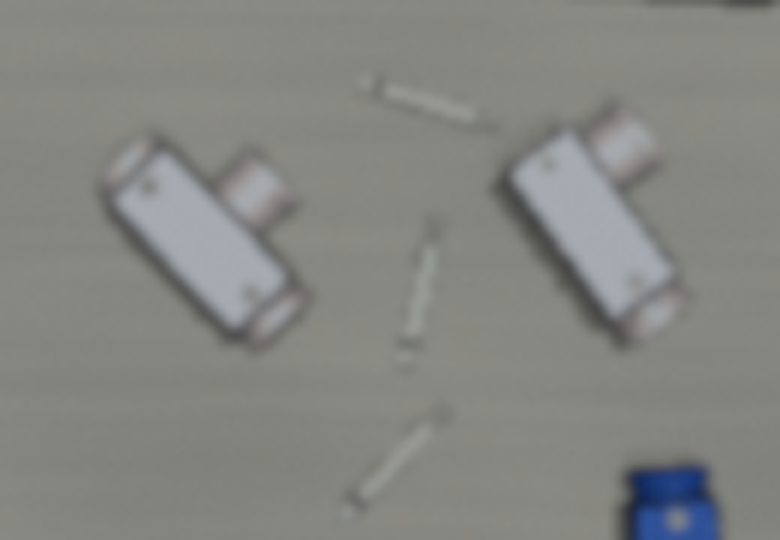

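The crop confirms the choice. The tee is on the left, with its branch at mid-trunk (255,190). The elbow is on the right, with its branch near the upper end (620,145). The blue one is excluded. Next I'll get poses from the bright covers and the coupling rims.

```bash
python3 - <<'E'
from h import *
c=pickle.load(open("pics/top0.pkl","rb")); I=c["color"]
b=I[...,0].astype(int)
for k,(u,v),oy in(("tee",(350,343),0),("elbow",(451,340),5)):
    u,v=int(u*.64),int(v*.64); sub=(b-I[...,2]>8)&(b>140)
    n,L=cv2.connectedComponents(sub.astype(np.uint8)); ys,xs=np.where(L==L[v,u])
    P=np.array([ray(c,x,y,.038)[:2] for x,y in zip(xs,ys)]).astype(np.float32)*1000
    (cx,cy),wh,_=cv2.minAreaRect(P); m=P.mean(0); w,V=np.linalg.eigh(np.cov(P.T)); d=V[:,1]
    if d[1]<0:d=-d   # trunk +y toward world +y
    yaw=np.arctan2(-d[0],d[1]); R=np.array([[np.cos(yaw),-np.sin(yaw)],[np.sin(yaw),np.cos(yaw)]])
    print(k,"mean",m.round(1),"rectc",cx,cy,wh,"yaw",np.degrees(yaw).round(1),"origin",(m-R@[-11,oy]).round(1))
for k,(u,v),z,r in(("large",(602,405),58,27),("small",(215,396),46,15)):
    u,v=int(u*.64),int(v*.64); s=18
    sub=I[v-s:v+s,u-s:u+s].max(2); print(k,sub[s-1,::2]);
    n,L,st,ce=cv2.connectedComponentsWithStats((sub<85).astype(np.uint8))  # dark bore
    i=L[s,s]; print(i,st[i],ce[i]+[u-s,v-s],ray(c,*(ce[i]+[u-s,v-s]),z/1000).round(4))
E
```

```text
tee mean [475.8  83.1] rectc 476.0095520019531 82.86222839355469 (68.02521514892578, 27.9479923248291) yaw -43.9 origin [483.8  75.5]
elbow mean [485.  -68.7] rectc 484.84930419921875 -68.78877258300781 (66.89806365966797, 27.68346405029297) yaw -53.0 origin [487.7 -80.5]
large [ 87  64  54  61 138 102  37  36  35  36  36  34  28  40  68 142 139 131]
2 [ 11  10  18  18 264] [386.53409091 259.56060606] [ 0.3917 -0.2882  0.058 ]
small [129 129 129 129 129 133 140  68  29  21  26 105 102  64  92 131 133 133]
2 [14 15  8  8 56] [136.5        253.28571429] [0.395 0.279 0.046]
```

```bash
cat >d.py <<'E'
import sys,numpy as np
from cell import env
o=env.get_obs(); p=np.array(o["tool_pos"]); yaw=o["tool_rot"][2]
a=[float(v) for v in sys.argv[1:]]
t=np.radians(yaw); d=np.array(a[:3])-p
dy=(a[3]-yaw+180)%360-180
print("rows:",np.round([d[0]*np.cos(t)+d[1]*np.sin(t),d[0]*np.sin(t)-d[1]*np.cos(t),-d[2]],4),round(-dy,1),"at",p.round(4),np.round(o["tool_rot"],1),"w",round(o["grip_width"],4),"gf",round(o["grasp_force"],1),"t",round(o["time_s"],2))
E
python3 -m handwheel '.305 -.27 .09 0 .087;.305 -.27 .09 0 .087;.305 -.27 .09 0 .087;.305 -.27 .09 0 .087;.305 -.27 .09 0 .087;.305 -.27 .09 0 .087;.305 -.27 .09 0 .087;.305 -.27 .09 0 .087' 30
python3 d.py .3917 -.2882 .13 15
```

```text
time_s: 0.77
tool_pos: [0.3475, -0.3553, 0.1672]
tool_rot: [180.0, 0.0, 14.9]
force: [0.8, -0.5, 0.1]
grip_width: 0.0872
grasp_force: 0.0
rows: [ 0.0599 -0.0535  0.0372] -0.1 at [ 0.3475 -0.3553  0.1672] [180.    0.   14.9] w 0.0872 gf 0.0 t 0.77
```

```bash
python3 -m handwheel '.06 -.0535 .037 0 .087;.06 -.0535 .037 0 .087;.06 -.0535 .037 0 .087;.06 -.0535 .037 0 .087;.06 -.0535 .037 0 .087'|tail -0
python3 d.py .3917 -.2882 .042 15
python3 - <<'E'
from h import *
from cell import read_camera
c=read_camera("wrist");print(c["world_from_camera"].round(3).tolist(),proj(c,[[.3917,-.2882,.058]]))
cv2.imwrite("pics/w1.png",c["color"])
E
```

```text
rows: [ 0.0013 -0.0019  0.0885] -0.1 at [ 0.3909 -0.2903  0.1305] [1.80e+02 1.00e-01 1.49e+01] w 0.0872 gf 0.0 t 1.18
[[0.259, -0.933, -0.25, 0.459], [-0.966, -0.25, -0.068, -0.273], [0.001, 0.259, -0.966, 0.275], [0.0, 0.0, 0.0, 1.0]] [[252.89985873 201.97933328]]Exception ignored on flushing sys.stdout:
BrokenPipeError: [Errno 32] Broken pipe
```

View pics/w1.png

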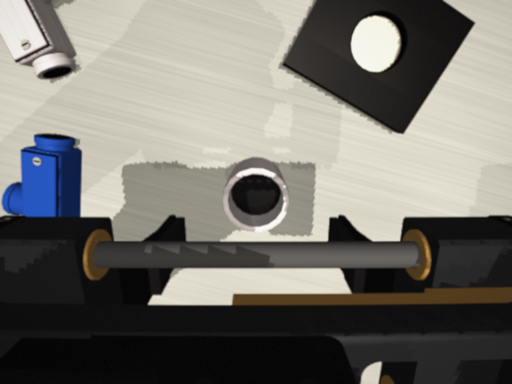

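The wrist view shows the rim centre at about (255,200), against a predicted (253,202), so the calibration is good. Descending and gripping.

```bash
python3 -m handwheel '.001 -.002 .03 0 .087;.001 -.002 .06 0 .087;.001 -.002 .0885 0 .087;.001 -.002 .0885 0 .087;.001 -.002 .0885 0 .04;.001 -.002 .0885 0 .04;.001 -.002 .0885 0 .04;.001 -.002 .0885 0 .04' 30
python3 -m handwheel '0 0 0 0 .04;0 0 0 0 .04;0 0 -.03 0 .04;0 0 -.06 0 .04;0 0 -.1 0 .04;0 0 -.1 0 .04'
python3 d.py .6454 .1357 .13 15
```

```text
time_s: 1.9
tool_pos: [0.3929, -0.2891, 0.0441]
tool_rot: [179.8, -0.1, 14.8]
force: [0.4, 0.6, 0.3]
grip_width: 0.0681
grasp_force: 0.0
time_s: 2.4
tool_pos: [0.3957, -0.2903, 0.1495]
tool_rot: [179.4, -0.4, 14.9]
force: [1.2, -1.3, -1.2]
grip_width: 0.0528
grasp_force: 30.0
rows: [ 0.3509 -0.3474  0.0195] -0.1 at [ 0.3957 -0.2903  0.1495] [179.4  -0.4  14.9] w 0.0528 gf 30.0 t 2.4
```

```bash
python3 -m handwheel '.35 -.347 0 0 .04;.35 -.347 0 0 .04;.35 -.347 0 0 .04;.35 -.347 0 0 .04;.35 -.347 0 0 .04;.35 -.347 0 0 .04;.35 -.347 0 0 .04;.35 -.347 0 0 .04' >/dev/null
python3 d.py .6454 .1357 .13 15
python3 -m handwheel '.117 -.115 0 0 .04;.117 -.115 0 0 .04;.117 -.115 0 0 .04;.117 -.115 0 0 .04;.117 -.115 0 0 .04;.117 -.115 0 0 .04;.117 -.115 0 0 .04;.117 -.115 0 0 .04' >/dev/null
python3 d.py .6454 .1357 .053 15
python3 - <<'E'
from h import *
from cell import read_camera,env
c=read_camera("wrist");p=env.get_obs()["tool_pos"];print(p,[proj(c,[[p[0],p[1],p[2]+h]])[0].round(0) for h in(.016,-.042)])
pickle.dump(c,open("pics/w2.pkl","wb"))
cv2.imwrite("pics/w2.png",c["color"])
E
```

```text
rows: [ 0.1163 -0.108   0.0121] -0.1 at [0.5607 0.0015 0.1421] [180.   -0.   14.9] w 0.0531 gf 30.0 t 3.07
rows: [0.001  0.0034 0.0887] -0.2 at [0.6435 0.1387 0.1417] [1.799e+02 1.000e-01 1.480e+01] w 0.0527 gf 30.0 t 3.73
[0.64362333 0.13856821 0.14193391] [array([255., 258.]), array([255., 217.])]
```

View pics/w2.png

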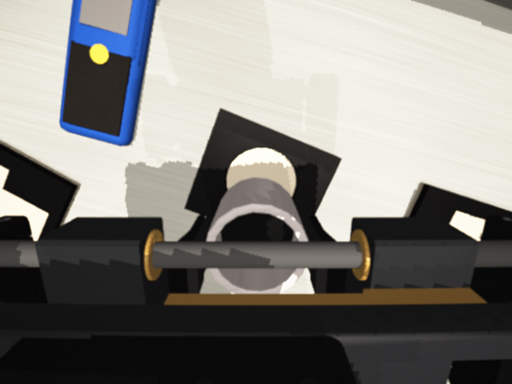

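The coupling is held upright with its rim at about (258,250), centred over the round cut-out's line. Placing it.

```bash
python3 -m handwheel '-.001 .003 .03 0 .04;-.001 .003 .06 0 .04;-.001 .003 .08 0 .04;-.001 .003 .091 0 .04;-.001 .003 .093 0 .04;-.001 .003 .093 0 .04;-.001 .003 .093 0 .04'
python3 d.py .6454 .1357 .048 15
```

```text
time_s: 4.37
tool_pos: [0.6441, 0.137, 0.0499]
tool_rot: [180.0, -0.1, 14.8]
force: [0.1, -0.2, -2.7]
grip_width: 0.0524
grasp_force: 30.0
rows: [0.0009 0.0016 0.0019] -0.2 at [0.6441 0.137  0.0499] [ 1.80e+02 -1.00e-01  1.48e+01] w 0.0524 gf 30.0 t 4.37
```

```bash
python3 -m handwheel '0 0 .001 0 .04;0 0 .002 0 .04;0 0 .002 0 .04' | grep -E 'force|pos'
python3 -m handwheel '0 0 0 0 .087;0 0 0 0 .087;0 0 0 0 .087;0 0 0 0 .087;0 0 0 0 .087;0 0 0 0 .087' | grep -E 'force|width'
python3 -m handwheel '0 0 -.02 0 .087;0 0 -.05 0 .087;0 0 -.09 0 .087;0 0 -.1 0 .087;0 0 -.1 0 .087' | grep -E 'force|pos'
python3 d.py .395 .279 .14 46
python3 - <<'E'
from h import *
from cell import read_camera
c=read_camera("top");pickle.dump(c,open("pics/top1.pkl","wb"))
I=c["color"];cv2.imwrite("pics/t1.png",cv2.resize(I[110:200,160:290],(780,540),interpolation=cv2.INTER_CUBIC))
E
```

```text
tool_pos: [0.6444, 0.1376, 0.049]
force: [-1.9, -1.0, 5.7]
grasp_force: 30.0
force: [0.2, 0.2, 0.1]
grip_width: 0.0829
grasp_force: 0.0
tool_pos: [0.6462, 0.139, 0.1519]
force: [0.6, 0.7, -0.2]
grasp_force: 0.0
rows: [-0.2068 -0.1998  0.0119] -31.1 at [0.6462 0.139  0.1519] [180.   -0.5  14.9] w 0.0872 gf 0.0 t 5.53
```

```bash
python3 -m handwheel '-.206 -.2 .01 -31 .06;-.206 -.2 .01 -31 .06;-.206 -.2 .01 -31 .06;-.206 -.2 .01 -31 .06;-.206 -.2 .01 -31 .06;-.206 -.2 .01 -31 .06;-.206 -.2 .01 -31 .06;-.206 -.2 .01 -31 .06' >/dev/null
python3 d.py .395 .279 .034 46
python3 - <<'E'
from h import *
from cell import read_camera
c=read_camera("wrist");w=c["color"].copy()
q=proj(c,[[.395,.279,.046]])[0];print(q);cv2.circle(w,(int(q[0]),int(q[1])),2,(0,0,255),-1)
t=read_camera("top");I=t["color"];print(proj(t,[[.6454,.1357,.064],[.6454,.1357,.006]]))
I=cv2.resize(I[110:200,160:290],(552,384),interpolation=cv2.INTER_CUBIC)
cv2.imwrite("pics/m1.png",cv2.resize(np.hstack([w,I]),(800,289)))
E
```

```text
rows: [0.0048 0.009  0.1014] 0.4 at [0.3852 0.2817 0.1354] [-179.9    0.3   46.4] w 0.0603 gf 0.0 t 6.25
[266.44238529 191.14146668]
[[201.13038175 145.54370747]
 [204.25851758 150.5724355 ]]
```

View pics/m1.png

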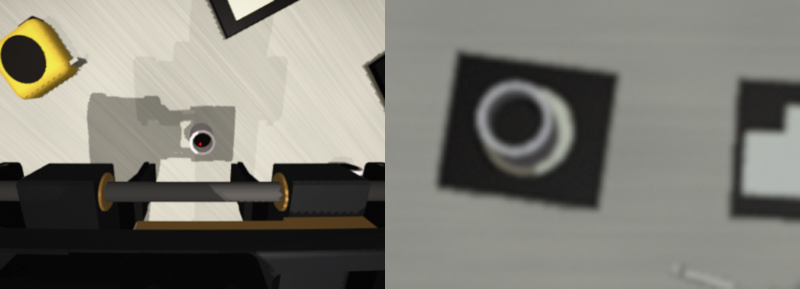

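The large coupling stands in its cut-out: rim at (515,117), about where predicted. The small coupling's rim is at (202,140), within about 2 mm of the estimate. Gripping it.

```bash
python3 -m handwheel '.006 .009 0 0 .06;.006 .009 .04 0 .06;.006 .009 .08 0 .06;.006 .009 .1014 0 .06;.006 .009 .1014 0 .06;.006 .009 .1014 0 .02;.006 .009 .1014 0 .02;.006 .009 .1014 0 .02' 20 | grep -E 'pos|width'
python3 -m handwheel '0 0 0 0 .02;0 0 0 0 .02;0 0 0 0 .02;0 0 0 0 .02;0 0 0 0 .02' | grep -E 'pos|width|force'
python3 -m handwheel '0 0 -.03 0 .02;0 0 -.06 0 .02;0 0 -.1 0 .02;0 0 -.1 0 .02' | grep -E 'pos|width|force'
python3 d.py .5384 -.3545 .13 46
```

```text
tool_pos: [0.4056, 0.2769, 0.0373]
grip_width: 0.047
tool_pos: [0.4046, 0.2766, 0.0367]
force: [0.3, 0.7, 6.6]
grip_width: 0.0299
grasp_force: 20.0
tool_pos: [0.4072, 0.2792, 0.1421]
force: [-0.0, 0.2, 0.3]
grip_width: 0.0301
grasp_force: 20.0
rows: [-0.3638  0.5352  0.0121] -0.1 at [0.4072 0.2792 0.1421] [179.7  -0.6  45.9] w 0.0301 gf 20.0 t 7.77
```

```bash
python3 -m handwheel '-.364 .535 0 0 .02;-.364 .535 0 0 .02;-.364 .535 0 0 .02;-.364 .535 0 0 .02;-.364 .535 0 0 .02;-.364 .535 0 0 .02;-.364 .535 0 0 .02;-.364 .535 0 0 .02' >/dev/null
python3 -m handwheel '-.18 .265 0 0 .02;-.18 .265 0 0 .02;-.18 .265 0 0 .02;-.18 .265 0 0 .02;-.18 .265 0 0 .02;-.18 .265 0 0 .02;-.18 .265 0 0 .02;-.18 .265 0 0 .02' >/dev/null
python3 -m handwheel '0 0 0 0 .02;0 0 0 0 .02;0 0 0 0 .02' >/dev/null
python3 d.py .5384 -.3545 .13 46
python3 - <<'E'
from h import *
from cell import read_camera,env
c=read_camera("wrist");w=c["color"].copy();p=env.get_obs()["tool_pos"]
for h in(.010,-.036):
  q=proj(c,[[p[0],p[1],p[2]+h]])[0];print(q);cv2.circle(w,(int(q[0]),int(q[1])),2,(0,0,255),-1)
cv2.imwrite("pics/w3.png",w)
E
```

```text
rows: [ 0.0076 -0.004   0.0051] -0.1 at [ 0.536  -0.3627  0.1351] [-179.9   -0.    45.9] w 0.0298 gf 20.0 t 9.35
[254.44461174 250.77337755]
[254.99878973 218.84366552]
```

View pics/w3.png

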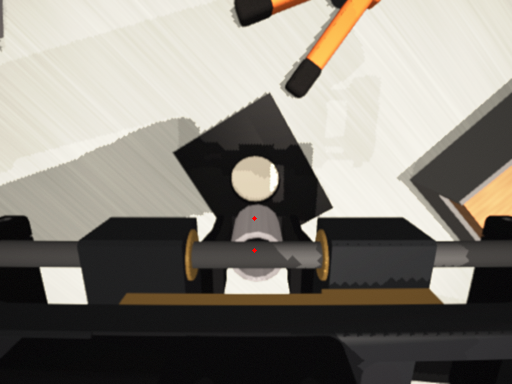

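The small coupling is held upright at (255,255), with the cut-out at (255,178). Lowering it.

```bash
python3 -m handwheel '.01 -.004 .02 0 .02;.01 -.004 .05 0 .02;.01 -.004 .08 0 .02;.01 -.004 .086 0 .02;.01 -.004 .086 0 .02;.01 -.004 .086 0 .02' | grep -E 'pos|force'
python3 d.py .5384 -.3545 .042 46
python3 -m handwheel '0 0 .002 0 .02;0 0 .004 0 .02;0 0 .006 0 .02;0 0 .006 0 .02' | grep -E 'pos|force'
python3 d.py .5384 -.3545 .042 46
```

```text
tool_pos: [0.5408, -0.3533, 0.0508]
force: [-0.7, -0.9, 0.3]
grasp_force: 20.0
rows: [-0.0026 -0.0009  0.0088] -0.0 at [ 0.5408 -0.3533  0.0508] [180.  -0.  46.] w 0.0296 gf 20.0 t 9.9
tool_pos: [0.5403, -0.3542, 0.0443]
force: [0.0, -0.3, -0.7]
grasp_force: 20.0
rows: [-0.0016 -0.0012  0.0023] -0.1 at [ 0.5403 -0.3542  0.0443] [179.9   0.   45.9] w 0.03 gf 20.0 t 10.23
```

```bash
python3 -m handwheel '0 0 .001 0 .02;0 0 .002 0 .02;0 0 .0025 0 .02;0 0 .0025 0 .02' | grep -E 'pos|force'
python3 -m handwheel '0 0 0 0 .06;0 0 0 0 .06;0 0 0 0 .06;0 0 0 0 .06;0 0 0 0 .06' | grep -E 'force|width'
python3 -m handwheel '0 0 -.02 0 .06;0 0 -.05 0 .06;0 0 -.09 0 .06;0 0 -.1 0 .06;0 0 -.1 0 .06;0 0 -.1 0 .06' | grep -E 'force|pos'
python3 -c "
import numpy as np;a=np.radians(-43.9);R=np.array([[np.cos(a),-np.sin(a)],[np.sin(a),np.cos(a)]])
for s in(27,-27):print(np.array([483.8,75.5])+R@[-11,s])
a=np.radians(-2.5);R=np.array([[np.cos(a),-np.sin(a)],[np.sin(a),np.cos(a)]])
for s in(27,-27):print(np.array([632.4,-84.2])+R@[-11,s])"
python3 d.py .457 .064 .14 46.1
```

```text
tool_pos: [0.5404, -0.3542, 0.0428]
force: [-2.4, 0.9, 6.5]
grasp_force: 20.0
force: [0.4, 0.3, 0.1]
grip_width: 0.0549
grasp_force: 0.0
tool_pos: [0.5405, -0.3542, 0.1419]
force: [-0.4, -0.4, -0.0]
grasp_force: 0.0
[494.59578713 102.58230013]
[457.15208841  63.6725401 ]
[622.58819302 -56.74588476]
[ 620.2327461  -110.69448872]
rows: [ 0.2421 -0.3511  0.0019] -0.2 at [ 0.5405 -0.3542  0.1419] [179.9   0.   45.9] w 0.0599 gf 0.0 t 11.48
```

```bash
python3 -m handwheel '.2965 -.3505 0 0 .06;.2965 -.3505 0 0 .06;.2965 -.3505 0 0 .06;.2965 -.3505 0 0 .06;.2965 -.3505 0 0 .06;.2965 -.3505 0 0 .06;.2965 -.3505 0 0 .06;.2965 -.3505 0 0 .06' >/dev/null
python3 -m handwheel '.08 -.095 0 0 .06;.08 -.095 0 0 .06;.08 -.095 0 0 .06;.08 -.095 0 0 .06;.08 -.095 0 0 .06;.08 -.095 0 0 .06;.08 -.095 0 0 .06' >/dev/null
python3 d.py .4946 .1026 .14 46.1
python3 - <<'E'
from h import *
from cell import read_camera
c=read_camera("wrist");w=c["color"].copy()
def dr(c,w,o,a,P,S=1,off=(0,0)):
  a=np.radians(a);R=np.array([[np.cos(a),-np.sin(a),0],[np.sin(a),np.cos(a),0],[0,0,1]])
  for poly in P:
    q=proj(c,np.array(poly)/1000@R.T+[*o,0]);cv2.polylines(w,[np.int32(np.round((q-off)*S))],True,(0,0,255),1)
dr(c,w,(.4838,.0755),-43.9,[[[-28,-38,35],[6,-38,35],[6,38,35],[-28,38,35]],[[6,-16,16],[28,-16,16],[28,16,16],[6,16,16]],[[-4,17.5,35],[6,17.5,35],[6,36.5,35],[-4,36.5,35]]])
t=read_camera("top");I=cv2.resize(t["color"][165:235,370:475],(576,384),interpolation=cv2.INTER_CUBIC)
print(proj(t,[[.5384,-.3545,.052]]))
cv2.imwrite("pics/m2.png",cv2.resize(np.hstack([w,I]),(800,282)))
E
```

```text
rows: [ 0.0023 -0.0021  0.0002] -0.4 at [0.4945 0.0995 0.1402] [-1.799e+02  1.000e-01  4.570e+01] w 0.0601 gf 0.0 t 12.73
[[414.0211713  195.16856047]]
```

View pics/m2.png

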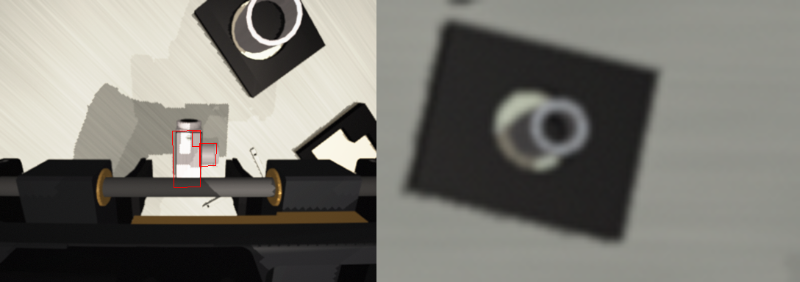

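The small coupling is home: rim at (559,126), against a predicted (555,121). Zooming in on the tee overlay before descending, since the pad has little room beside the branch.

```bash
python3 - <<'E'
from h import *
from cell import read_camera
c=read_camera("wrist");pickle.dump(c,open("pics/w4.pkl","wb"))
w=c["color"][150:260,200:330];w=cv2.resize(w,(780,660),interpolation=cv2.INTER_CUBIC)[:600]
a=np.radians(-43.9);R=np.array([[np.cos(a),-np.sin(a),0],[np.sin(a),np.cos(a),0],[0,0,1]])
for poly in [[[-28,-38,35],[6,-38,35],[6,38,35],[-28,38,35]],[[6,-16,16],[28,-16,16],[28,16,16],[6,16,16]],[[6,0,32],[28,0,32]]]:
    q=proj(c,np.array(poly)/1000@R.T+[.4838,.0755,0]);cv2.polylines(w,[np.int32(np.round((q+.5-[200,150])*6))],True,(0,0,255),1)
cv2.imwrite("pics/c4.png",w)
E
```

```text
(no output)
```

View pics/c4.png

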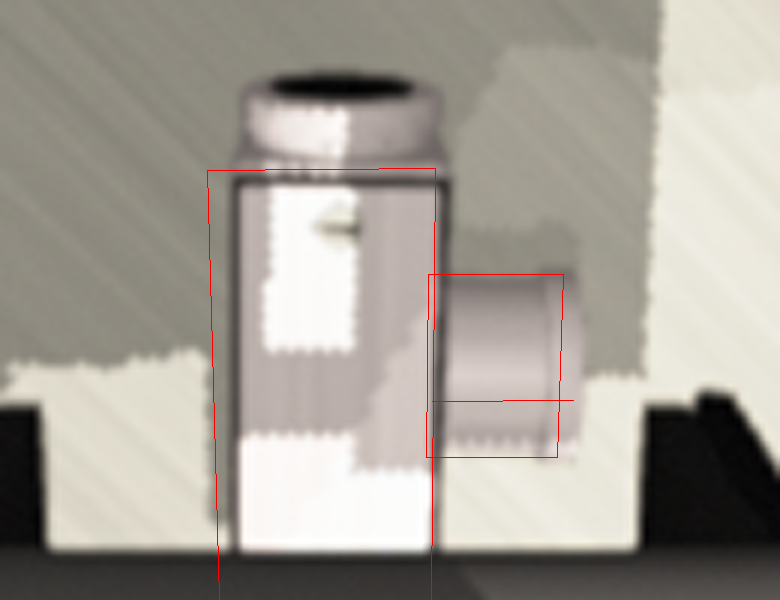

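Along the trunk the overlay matches. Sideways the tee sits about 3 mm further toward its branch, with the trunk at 232–450 px against 208–435 for the overlay. Correcting and descending.

```bash
python3 d.py .4965 .1007 .032 46.1
python3 -m handwheel '.002 .001 0 0 .06;.002 .001 .03 0 .06;.002 .001 .06 0 .06;.002 .001 .07 0 .06;.002 .001 .07 0 .06;.002 .001 .07 0 .06' | grep -E 'pos|force'
python3 d.py .4965 .1007 .032 46.1
```

```text
rows: [0.0018 0.0005 0.1088] -0.4 at [0.4949 0.0997 0.1408] [-180.     0.    45.7] w 0.0595 gf 0.0 t 12.88
tool_pos: [0.497, 0.1021, 0.0714]
force: [0.5, -0.6, -0.0]
grasp_force: 0.0
rows: [-0.0013  0.0007  0.0394] -0.2 at [0.497  0.1021 0.0714] [-180.     0.    45.9] w 0.06 gf 0.0 t 13.38
```

```bash
python3 -m handwheel '-.001 .001 .015 0 .06;-.001 .001 .03 0 .06;-.001 .001 .039 0 .06;-.001 .001 .039 0 .06;-.001 .001 .039 0 .06' 50| grep -E 'pos|force'
python3 d.py .4965 .1007 .032 46.1
python3 -m handwheel '0 0 0 0 .02;0 0 0 0 .02;0 0 0 0 .02;0 0 0 0 .02;0 0 0 0 .02;0 0 0 0 .02;0 0 0 0 .02;0 0 0 0 .02' 50| grep -E 'pos|force|width'
```

```text
tool_pos: [0.4975, 0.1009, 0.0331]
force: [-0.1, 0.2, -0.8]
grasp_force: 0.0
rows: [-0.0008 -0.0006  0.0011] -0.2 at [0.4975 0.1009 0.0331] [180.   -0.   45.9] w 0.06 gf 0.0 t 13.8
tool_pos: [0.497, 0.1008, 0.0325]
force: [-1.5, -0.1, 4.0]
grip_width: 0.0336
grasp_force: 49.5
```

```bash
python3 -m handwheel '0 0 -.01 0 .02;0 0 -.03 0 .02;0 0 -.06 0 .02;0 0 -.09 0 .02;0 0 -.09 0 .02;0 0 -.09 0 .02;0 0 -.09 0 .02'| grep -E 'pos|force|width'
python3 d.py .6226 -.0567 .122 87.5
```

```text
tool_pos: [0.4961, 0.1002, 0.1214]
force: [-0.6, -0.5, -3.5]
grip_width: 0.0337
grasp_force: 49.5
rows: [-0.0245  0.2    -0.0006] -41.6 at [0.4961 0.1002 0.1214] [-1.80e+02  1.00e-01  4.59e+01] w 0.0337 gf 49.5 t 15.05
```

```bash
python3 -m handwheel '-.0245 .2 0 -41.6 .02;-.0245 .2 0 -41.6 .02;-.0245 .2 0 -41.6 .02;-.0245 .2 0 -41.6 .02;-.0245 .2 0 -41.6 .02;-.0245 .2 0 -41.6 .02;-.0245 .2 0 -41.6 .02;-.0245 .2 0 -41.6 .02'| grep -E 'pos|rot'
python3 -m handwheel '0 0 0 0 .02;0 0 0 0 .02'| grep -E 'width'
python3 d.py .6226 -.0567 .045 87.5
python3 - <<'E'
from h import *
from cell import read_camera,env
c=read_camera("wrist");w=c["color"].copy();o=env.get_obs();p=o["tool_pos"]
a=np.radians(o["tool_rot"][2]-90);R=np.array([[np.cos(a),-np.sin(a),0],[np.sin(a),np.cos(a),0],[0,0,1]])
for poly in [[[-28,-38,35],[6,-38,35],[6,38,35],[-28,38,35]],[[6,-16,16],[28,-16,16],[28,16,16],[6,16,16]]]:
    q=proj(c,(np.array(poly)-[-11,27.3,32.5])/1000@R.T+p);cv2.polylines(w,[np.int32(np.round(q))],True,(0,0,255),1)
a=np.radians(-2.5);R=np.array([[np.cos(a),-np.sin(a),0],[np.sin(a),np.cos(a),0],[0,0,1]])
q=proj(c,np.array([[-36,-54,16],[14,-54,16],[14,-24,16],[36,-24,16],[36,24,16],[14,24,16],[14,54,16],[-36,54,16]])/1000@R.T+[.6324,-.0842,0]);cv2.polylines(w,[np.int32(np.round(q))],True,(0,200,0),1)
cv2.imwrite("pics/w5.png",w[:340])
E
```

```text
tool_pos: [0.6218, -0.0556, 0.1196]
tool_rot: [-179.7, -0.1, 87.3]
grip_width: 0.0335
rows: [-0.0023  0.0002  0.0766] 0.0 at [ 0.6225 -0.0544  0.1216] [-179.9   -0.    87.5] w 0.0335 gf 49.5 t 15.88
```

View pics/w5.png

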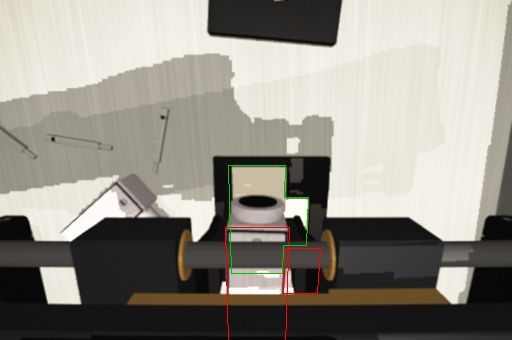

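The cut-out overlay (228–308, 165–272) fits the inlay, and the tee is held level in line with it. Lowering.

```bash
python3 -m handwheel '-.002 0 .02 0 .02;-.002 0 .05 0 .02;-.002 0 .07 0 .02;-.002 0 .078 0 .02;-.002 0 .078 0 .02;-.002 0 .078 0 .02'| grep -E 'pos|force'
python3 d.py .6226 -.0567 .0385 87.5
python3 -m handwheel '0 0 .001 0 .02;0 0 .003 0 .02;0 0 .005 0 .02;0 0 .005 0 .02'| grep -E 'pos|force'
python3 d.py .6226 -.0567 .0385 87.5
```

```text
tool_pos: [0.6236, -0.0575, 0.0449]
force: [-0.5, 0.3, -1.7]
grasp_force: 49.5
rows: [ 0.0008 -0.0011  0.0064] 0.0 at [ 0.6236 -0.0575  0.0449] [180.    0.   87.5] w 0.0338 gf 49.5 t 16.43
tool_pos: [0.6235, -0.0583, 0.0396]
force: [-1.0, -0.4, -3.2]
grasp_force: 49.5
rows: [ 0.0015 -0.001   0.0011] -0.0 at [ 0.6235 -0.0583  0.0396] [180.    0.   87.5] w 0.034 gf 49.5 t 16.77
```

```bash
python3 -m handwheel '.001 0 .001 0 .02;.001 0 .002 0 .02;.001 0 .002 0 .02'| grep -E 'pos|force'
python3 -m handwheel '0 0 0 0 .06;0 0 0 0 .06;0 0 0 0 .06;0 0 0 0 .06;0 0 0 0 .06' | grep -E 'force|width'
python3 -m handwheel '0 0 -.02 0 .06;0 0 -.05 0 .06;0 0 -.09 0 .06;0 0 -.1 0 .06;0 0 -.1 0 .06;0 0 -.1 0 .06' | grep -E 'force|pos'
python3 -c "
import numpy as np
def f(o,a,v):
  a=np.radians(a);return np.array(o)+np.array([[np.cos(a),-np.sin(a)],[np.sin(a),np.cos(a)]])@v
print(f([487.7,-80.5],-53,[-11,-10]),f([561.7,388.5],-16,[-11,-10]))"
python3 d.py .473 -.078 .14 37
```

```text
tool_pos: [0.6237, -0.0575, 0.0386]
force: [-2.3, -0.0, 5.2]
grasp_force: 49.5
force: [-0.9, -0.3, -0.8]
grip_width: 0.0566
grasp_force: 0.0
tool_pos: [0.6238, -0.0572, 0.1379]
force: [-0.9, -1.0, -0.4]
grasp_force: 0.0
[473.09367964 -77.73315962] [548.36974779 381.91939395]
rows: [-0.0274 -0.1498 -0.0021] 50.5 at [ 0.6238 -0.0572  0.1379] [179.9   0.   87.5] w 0.06 gf 0.0 t 17.93
```

```bash
python3 -m handwheel '-.0274 -.15 0 50.5 .06;-.0274 -.15 0 50.5 .06;-.0274 -.15 0 50.5 .06;-.0274 -.15 0 50.5 .06;-.0274 -.15 0 50.5 .06;-.0274 -.15 0 50.5 .06;-.0274 -.15 0 50.5 .06;-.0274 -.15 0 50.5 .06' >/dev/null
python3 -m handwheel '0 0 0 0 .06;0 0 0 0 .06;0 0 0 0 .06' >/dev/null
python3 - <<'E'
from h import *
from cell import read_camera
def dr(c,w,o,a,P,S=1,off=(0,0)):
  a=np.radians(a);R=np.array([[np.cos(a),-np.sin(a),0],[np.sin(a),np.cos(a),0],[0,0,1]])
  for poly in P:
    q=proj(c,np.array(poly)/1000@R.T+[*o,0]);cv2.polylines(w,[np.int32(np.round((q+.5-off)*S))],True,(0,0,255),1)
c=read_camera("wrist");w=cv2.resize(c["color"][140:250,195:325],None,fx=4,fy=4,interpolation=cv2.INTER_CUBIC)
dr(c,w,(.4877,-.0805),-53,[[[-28,-33,35],[6,-33,35],[6,43,35],[-28,43,35]],[[6,7,16],[28,7,16],[28,39,16],[6,39,16]]],4,(195,140))
t=read_camera("top");I=cv2.resize(t["color"][125:188,260:328],(475,440),interpolation=cv2.INTER_CUBIC)
dr(t,I,(.6324,-.0842),-2.5,[[[-28,-38,41],[6,-38,41],[6,38,41],[-28,38,41]]],7,(260,125))
f=np.hstack([w,I]);cv2.imwrite("pics/m3.png",cv2.resize(f,(800,800*f.shape[0]//f.shape[1])))
E
python3 d.py .473 -.078 .032 37
```

```text
rows: [0.0005 0.0006 0.1049] 0.1 at [ 0.4722 -0.0778  0.1369] [-180.     0.    37.1] w 0.06 gf 0.0 t 18.95
```

View pics/m3.png

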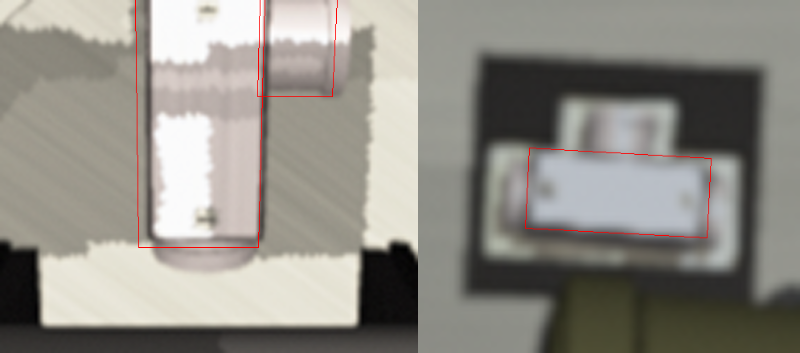

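The tee is home, with its cover on the overlay. The elbow overlay is about 2.3 mm off sideways (148–267 px against 138–260). Correcting and gripping.

```bash
python3 -m handwheel '.002 .003 .02 0 .06;.002 .003 .05 0 .06;.002 .003 .08 0 .06;.002 .003 .1 0 .06;.002 .003 .105 0 .06;.002 .003 .105 0 .06;.002 .003 .105 0 .06' 50| grep -E 'pos|force'
python3 -m handwheel '0 0 0 0 .02;0 0 0 0 .02;0 0 0 0 .02;0 0 0 0 .02;0 0 0 0 .02;0 0 0 0 .02;0 0 0 0 .02;0 0 0 0 .02' 50| grep -E 'pos|force|width'
python3 -m handwheel '0 0 -.01 0 .02;0 0 -.03 0 .02;0 0 -.06 0 .02;0 0 -.09 0 .02;0 0 -.09 0 .02;0 0 -.09 0 .02;0 0 -.09 0 .02'| grep -E 'pos|force|width'
python3 d.py .5484 .3819 .122 74
```

```text
tool_pos: [0.4764, -0.079, 0.0329]
force: [0.5, -0.5, -0.9]
grasp_force: 0.0
tool_pos: [0.4758, -0.0791, 0.0327]
force: [-1.9, 1.1, 5.6]
grip_width: 0.0336
grasp_force: 50.0
tool_pos: [0.475, -0.0792, 0.1217]
force: [0.2, 0.7, -2.4]
grip_width: 0.0335
grasp_force: 50.0
rows: [ 3.360e-01 -3.242e-01 -3.000e-04] -37.0 at [ 0.475  -0.0792  0.1217] [-1.8e+02  1.0e-01  3.7e+01] w 0.0335 gf 50.0 t 20.78
```

```bash
python3 -m handwheel '.336 -.324 0 -37 .02;.336 -.324 0 -37 .02;.336 -.324 0 -37 .02;.336 -.324 0 -37 .02;.336 -.324 0 -37 .02;.336 -.324 0 -37 .02;.336 -.324 0 -37 .02;.336 -.324 0 -37 .02'| grep -E 'pos|rot'
python3 -m handwheel '0 0 0 0 .02;0 0 0 0 .02'| grep -E 'width'
python3 d.py .5484 .3819 .122 74
```

```text
tool_pos: [0.5271, 0.2511, 0.1199]
tool_rot: [-179.8, 0.1, 74.0]
grip_width: 0.0333
rows: [ 0.1294 -0.0124 -0.0018] 0.4 at [0.5256 0.254  0.1202] [-179.7   -0.    74.4] w 0.0333 gf 50.0 t 21.62
```

```bash
python3 -m handwheel '.129 -.012 0 0 .02;.129 -.012 0 0 .02;.129 -.012 0 0 .02;.129 -.012 0 0 .02;.129 -.012 0 0 .02;.129 -.012 0 0 .02;.129 -.012 0 0 .02'| grep -E 'pos|rot'
python3 d.py .5484 .3819 .045 74
python3 - <<'E'
from h import *
from cell import read_camera,env
c=read_camera("wrist");w=c["color"].copy();o=env.get_obs();p=o["tool_pos"]
def pl(P,a,o,col):
    a=np.radians(a);R=np.array([[np.cos(a),-np.sin(a),0],[np.sin(a),np.cos(a),0],[0,0,1]])
    q=proj(c,np.array(P)/1000@R.T+o);cv2.polylines(w,[np.int32(np.round(q))],True,col,1)
y=o["tool_rot"][2]-90
for P in [[[-28,-33,35],[6,-33,35],[6,43,35],[-28,43,35]],[[6,7,16],[28,7,16],[28,39,16],[6,39,16]]]:
    pl(np.array(P)-[-11,-10,32.5],y,p,(0,0,255))
pl([[-36,-51,16],[14,-51,16],[14,-1,16],[36,-1,16],[36,51,16],[-36,51,16]],-16,[.5617,.3885,0],(0,200,0))
cv2.imwrite("pics/w6.png",w[:340])
E
```

```text
tool_pos: [0.5528, 0.3743, 0.1209]
tool_rot: [-180.0, 0.2, 73.8]
rows: [ 0.0061 -0.0064  0.0759] -0.2 at [0.5528 0.3743 0.1209] [-180.     0.2   73.8] w 0.0337 gf 50.0 t 22.2
```

View pics/w6.png

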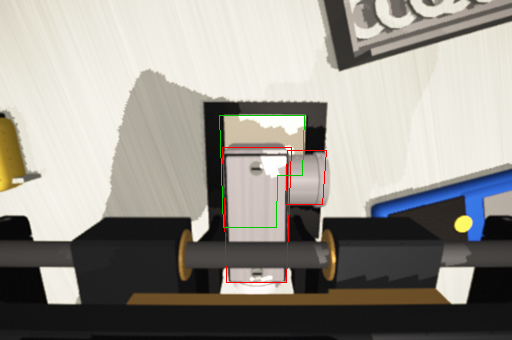

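The elbow is held aligned (red overlay on the trunk, 225–290 px), and the green cut-out overlay fits the inlay. Correcting and lowering.

```bash
python3 -m handwheel '.007 -.006 .01 0 .02;.007 -.006 .04 0 .02;.007 -.006 .065 0 .02;.007 -.006 .073 0 .02;.007 -.006 .073 0 .02;.007 -.006 .073 0 .02;.007 -.006 .073 0 .02'| grep -E 'pos|force'
python3 d.py .5484 .3819 .0385 74
```

```text
tool_pos: [0.5493, 0.3865, 0.0509]
force: [0.8, -0.6, -1.8]
grasp_force: 50.0
rows: [-0.0046  0.0004  0.0124] -0.0 at [0.5493 0.3865 0.0509] [ 1.799e+02 -1.000e-01  7.400e+01] w 0.034 gf 50.0 t 22.83
```

```bash
python3 -m handwheel '-.003 0 .002 0 .02;-.003 0 .006 0 .02;-.003 0 .011 0 .02;-.003 0 .011 0 .02;-.003 0 .011 0 .02'| grep -E 'pos|force'
python3 d.py .5484 .3819 .0385 74
python3 -m handwheel '0 0 .001 0 .02;0 0 .002 0 .02;0 0 .002 0 .02'| grep -E 'pos|force'
```

```text
tool_pos: [0.5483, 0.383, 0.0386]
force: [1.7, -0.6, 0.2]
grasp_force: 50.0
rows: [-0.001   0.0004  0.0001] -0.0 at [0.5483 0.383  0.0386] [179.9  -0.   74. ] w 0.0337 gf 50.0 t 23.25
tool_pos: [0.5483, 0.383, 0.0386]
force: [-2.7, -4.0, 10.7]
grasp_force: 50.0
```

```bash
python3 -m handwheel '0 0 0 0 .06;0 0 0 0 .06;0 0 0 0 .06;0 0 0 0 .06;0 0 0 0 .06' | grep -E 'force|width'
python3 -m handwheel '0 0 -.02 0 .06;0 0 -.05 0 .06;0 0 -.09 0 .06;0 0 -.13 0 .06;-.12 0 -.15 0 .06;-.12 0 -.15 0 .06;-.12 0 -.15 0 .06;-.12 0 -.15 0 .06' | grep -E 'force|pos'
python3 -m handwheel '-.2 .1 0 0 .06;-.2 .1 0 0 .06;-.2 .1 0 0 .06;-.2 .1 0 0 .06;-.2 .1 0 0 .06;-.2 .1 0 0 .06;-.2 .1 0 0 .06' | grep -E 'force|pos'
python3 - <<'E'
from h import *
from cell import read_camera
t=read_camera("top");I=cv2.resize(t["color"],(800,600),interpolation=cv2.INTER_CUBIC);s=800/512
def pl(P,a,o):
    a=np.radians(a);R=np.array([[np.cos(a),-np.sin(a),0],[np.sin(a),np.cos(a),0],[0,0,1]])
    q=proj(t,np.array(P)/1000@R.T+[*o,0]);cv2.polylines(I,[np.int32(np.round((q+.5)*s-.5))],True,(0,0,255),1)
pl([[-28,-33,41],[6,-33,41],[6,43,41],[-28,43,41]],-16,(.5617,.3885))
pl([[-28,-38,41],[6,-38,41],[6,38,41],[-28,38,41]],-2.5,(.6324,-.0842))
for o,r,h in(((.6454,.1357),27,64),((.5384,-.3545),15,52)):
    pl([[r*np.cos(a),r*np.sin(a),h] for a in np.linspace(0,6.28,30)],0,o)
cv2.imwrite("pics/end.png",cv2.resize(I[120:370,80:720],None,fx=1.25,fy=1.25))
E
```

```text
force: [0.0, -0.4, 0.1]
grip_width: 0.0568
grasp_force: 0.0
tool_pos: [0.5156, 0.2585, 0.1864]
force: [2.6, -0.5, -0.8]
grasp_force: 0.0
tool_pos: [0.5564, 0.041, 0.1856]
force: [0.1, -0.1, 0.6]
grasp_force: 0.0
```

View pics/end.png

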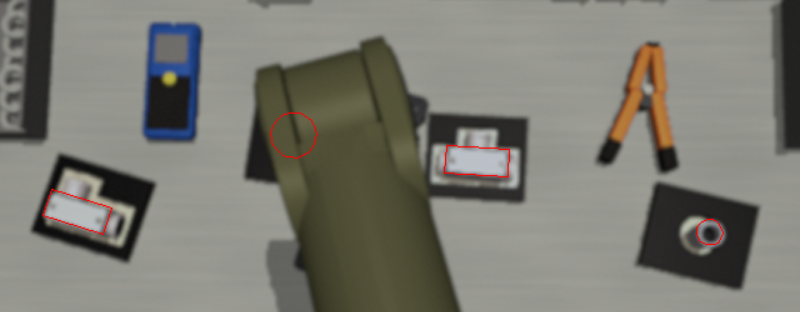

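The elbow at (78,210), the tee at (477,160) and the small coupling at (710,232) all sit on their overlays. The large one was checked earlier, and the clamp and stud finder look unmoved. Handing in.

```bash
python3 -m handwheel '0 0 0 0 .06;0 0 0 0 .06;0 0 0 0 .06' >/dev/null; python3 -c "
from cell import env
print(env.sign_off())"
```

```text
the job is handed in; nothing more can be done
None
```

The job is handed in after about 25 s of robot time: camera checks showed all four fittings sitting in their own inlays, with the stud finder and spring clamp looking unmoved, but sign-off returned no verdict.

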